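# Reset the tripped breaker on a cleanroom bench power unit

### The job

One of the three breakers on the bench power unit has tripped: its lever stands about half-way, while one neighbour is on (leaning away from the robot's side of the unit) and the other is off. Reset it: push the tripped lever firmly but gently all the way off until its re-arm flag swings across, then throw it fully on and let go. Do not force the lever, leave the other two levers as they are and do not disturb the things lying around.

Things in the scene. Friction and masses are not known exactly. Their poses are not given: they have to be found in the camera images.
- mount_trip (a point): Centre of the tripped breaker's thin aluminium surround frame (104 x 50 x 4 mm), 8 mm above the power unit's top, level with the breaker's face. x: level, the way the lever is thrown ON (off is -x); y: level, along the hinge and the row; z: up. The breaker with its lever floats in the frame, up to 8 mm off this point along x either way, not measured (y is true): find the lever by touch or sight.
- trip_lever (a joint): Black lever, rad: 0 upright, +0.45 on stop, -0.45 off stop; starts near 0, stays where left. Paddle 14 mm thick (x), 22 wide (y), hinge 2 mm below the breaker's face, tip 50 mm from hinge. Moves at 2-3 N. Tripped, it is blocked hard beyond +0.15. Towards off it turns stiffer from -0.32 (5-8 N): not yet the stop. Past about -0.44 it re-arms and can then go on. Over 18 N is forcing it.
- rearm_flag (a joint): White flag, 6 x 7 mm, in the small dark window on the tripped breaker's face, 30 mm to the +x side of the hinge. Value in rad: 0 tripped, about 0.32 (flag some 6 mm further to +y of mount_trip) re-armed, after the lever was pushed fully off; over 0.28 counts. It lies flush, cannot be moved directly, and stays re-armed.
- mount_live (a point): Same point of the neighbouring breaker that is on. Same frame directions.
- live_lever (a joint): Lever of the neighbour that is on, same shape; about +0.43 rad. Leave it alone.
- mount_idle (a point): Same point of the neighbouring breaker that is off. Same frame directions.
- idle_lever (a joint): Lever of the neighbour that is off, same shape; about -0.43 rad. Leave it alone.
- power_unit: Grey metal box, 200 x 240 x 70 mm, fixed on the bench, with the row of three breakers on its top, 65 mm apart; origin under its centre, x and y as for mount_trip.
- ground_box: Black earthing box, 50 x 100 x 30 mm, loose on the bench; origin under its centre. Bystander.
- solvent_bottle: White bottle, 60 mm across, 150 mm tall, loose; origin under its centre. Bystander.
- parts_tray: Open steel tray, 140 x 100 x 30 mm, loose; origin under its centre. Bystander.

How it is judged:
By the outcome, as a careful person would: the job done as asked, in the order asked, and still so for the second after the job is handed in, with the robot touching nothing.
It also fails if it takes over 32 s, if anything falls off the work surface, if the arm or the gripper's body presses on something with over 40 N, if the wrist force passes 120 N, or if a joint passes its speed limit or range.

### The arm

A 7-joint arm with a two-finger parallel gripper is mounted at the origin on the work surface. World frame = base frame: x ahead of the robot, y to its left, z up, the work surface at z = 0. Lengths are in m, angles in rad, forces in N, time in s.
With the tool pointing down it reaches from about 0.425 to 0.875 m from the base axis. Payload 4.7 kg.
Tool frame: the origin (TCP) lies midway between the tips of the shut fingers; the grasp point (between the pads) lies 19 mm behind it; z points along the fingers, y is the direction in which the jaws open and shut (so a half turn about z gives the same grasp; the last joint's range is limited). The gripper opens to 87 mm and grips with 3 to 60 N. Pads are 19 mm wide; open, the fingers measure 117 mm over their backs; the gripper's body (75 mm by 190 mm) begins 51 mm behind the grasp point.
Start: joints at [0.014, 0.321, -0.07, 1.45, 0.023, 1.371, -0.057], TCP at [0.65, -0, 0.196] pointing down, gripper open.
Joint ranges: [-2.86, 2.86], [-0.3, 2.09], [-1.38, 1.24], [0.06, 2.45], [-1.56, 4.7], [0.09, 2.05], [-2.69, 2.69]. Speed limits (rad/s): [2.57, 2.57, 3.14, 3.14, 3.14, 3.14, 3.14].

### API

Orientations are given as a rotation vector (axis times angle).
In Python, from bench import get_state, eyes, job gives the robot as it stands. The module is installed in compiled form; this text tells all that it offers.
- The arm moves only by the shell command python3 -m jog 'ROWS' [FORCE]. ROWS is JSON, a list that holds one entry, the list of rows, each a list of 5 numbers: the opening, from 0 (shut) to 1 (fully open), then the shift along the tool's x, y, z in units of 40 mm (1.0 is 40 mm), then the turn about the tool's z in units of 5 degrees (1.0 is 5 degrees). In form: [[[jaw, dx, dy, dz, turn], ...]]. A call has 1 to 10 rows; each row shifts and turns the commanded pose from where the row before left it, along the tool's axes as they then stand; what a row does not reach is not made up. A row lasts 1/8 s, in which the tool goes at most 62.5 mm and 10.7 degrees, less where a joint would pass 70% of its speed; a pose out of reach is approached as far as the arm can. A call is refused whole if a number of a shift passes 1 or a number of a turn 1, either way. A call with a gripper value outside its range is refused whole. The fingers move at their own pace and stop on an object; FORCE is the grip in N (left out, the last holds). Time passes only in rows, so rows that do not move let the fingers close. It gives the time, the measured TCP pose, the force and the opening at its end, in the units of the state.
- get_state(): the state, without advancing time (a new reading comes with each control period).
- eyes.get_image(name): name is "scene" or "side" or "wrist"; returns (picture, depth): 400x640x3 uint8, red, green, blue; 400x640 float32, m along the optical axis (not along the pixel's ray), 0 where there is no reading.
- eyes.camera_params(name): a dict with "camera_matrix" (3x3 intrinsics, pixels), "pose" (4x4, takes a point from camera to world coordinates); the wrist camera has in their place "mount" (4x4, takes a point from camera to tool coordinates, whose origin is the TCP and whose axes are the flange's). Camera axes: x right, y down, z forward; pixel columns grow to the right and rows downward; lengths in m; the calibration is good to about 2 mm. A picture is of the moment at which its call begins: read the wrist's pose just before it. camera_params takes no time and is no camera call.
- job.close_job(): hands the job in, once; it reports no verdict.
The state is a dict: "time": time; "joint_positions": joint angles; "qd": joint speeds; "joint_torque": joint torques, N m; "position": TCP position; "tool_rot": TCP orientation; "ft_force": force on the tool from outside, world axes, zero at the start; "torque": the same for the moment, N m; "grip_width": opening from 0.0 (shut) to 1.0 (fully open).
Only numpy, scipy, OpenCV 4.12 (cv2) and the standard library are available. Lean on these libraries where they do the work, as an engineer would, in place of code of your own. Each camera call takes 0.05 s, during which the arm holds its last target. There are 200 camera calls.

## Working session

There is one attempt and no reset: what is moved stays moved. The work goes in short steps, Python scripts to look and compute and a shell command to move; the robot and the scene stay as the last step left them, time stands still between calls to the robot, and variables do not carry over. Pictures are saved under pics/ and viewed, about 8 in all and at most 12, crops included, and the job is handed in when it is done.

```bash
mkdir -p pics; cat > h.py <<'E'
from bench import get_state, eyes
import numpy as np, cv2
from scipy.spatial.transform import Rotation as R
def cam(n,s=None):
    p=eyes.camera_params(n); K=np.array(p["camera_matrix"])
    if n=="wrist":
        s=s or get_state(); T=np.eye(4); T[:3,:3]=R.from_rotvec(s["tool_rot"]).as_matrix(); T[:3,3]=s["position"]
        return K,T@np.array(p["mount"])
    return K,np.array(p["pose"])
def shot(n):
    K,T=cam(n); im,d=eyes.get_image(n); return im,d,K,T
def plane(uv,z,K,T):
    uv=np.atleast_2d(uv).astype(float); r=np.c_[uv,np.ones(len(uv))]@np.linalg.inv(K).T@T[:3,:3].T
    return T[:3,3]+r*((z-T[2,3])/r[:,2])[:,None]
def pts(d,K,T):
    v,u=np.indices(d.shape); r=np.stack([u,v,np.ones_like(u)],-1)@np.linalg.inv(K).T
    return (r*d[...,None])@T[:3,:3].T+T[:3,3]
def save(n,im): cv2.imwrite("pics/"+n,cv2.cvtColor(im,cv2.COLOR_RGB2BGR))
E
python3 - <<'E'
from h import *
s=get_state(); print({k:np.round(v,3) for k,v in s.items()})
for n in("scene","side","wrist"):
    im,d,K,T=shot(n); save(n+"0.png",im); np.savez("pics/"+n+"0.npz",im=im,d=d,K=K,T=T); print(n,K[0,0],np.round(T,3).tolist())
a=[cv2.imread(f"pics/{n}0.png") for n in("scene","side")]
cv2.imwrite("pics/both.png",cv2.resize(np.vstack(a),(480,600)))
E
```

```text
{'time': np.float64(0.0), 'joint_positions': array([ 0.014,  0.322, -0.07 ,  1.452,  0.023,  1.371, -0.057]), 'qd': array([-0.001, -0.   ,  0.001, -0.001, -0.   ,  0.001, -0.001]), 'joint_torque': array([-0.0000e+00, -4.9128e+01, -4.0400e-01, -3.1253e+01, -6.4000e-02,
        4.4000e-02,  0.0000e+00]), 'position': array([ 0.649, -0.   ,  0.194]), 'tool_rot': array([-2.221e+00, -2.221e+00,  2.000e-03]), 'ft_force': array([-1.004, -0.542,  0.04 ]), 'torque': array([ 0.008,  0.015, -0.039]), 'grip_width': np.float64(0.995)}
scene 478.400320272958 [[-0.856, 0.284, -0.432, 1.027], [0.517, 0.456, -0.724, 0.843], [-0.008, -0.843, -0.537, 0.718], [0.0, 0.0, 0.0, 1.0]]
side 375.6714830175947 [[-0.855, -0.371, 0.363, 0.208], [-0.519, 0.633, -0.574, 0.534], [-0.017, -0.679, -0.734, 0.774], [0.0, 0.0, 0.0, 1.0]]
wrist 305.7706526314946 [[1.0, 0.001, -0.001, 0.65], [0.001, -0.968, -0.249, 0.068], [-0.002, 0.249, -0.968, 0.384], [0.0, 0.0, 0.0, 1.0]]
```

View pics/scene0.png

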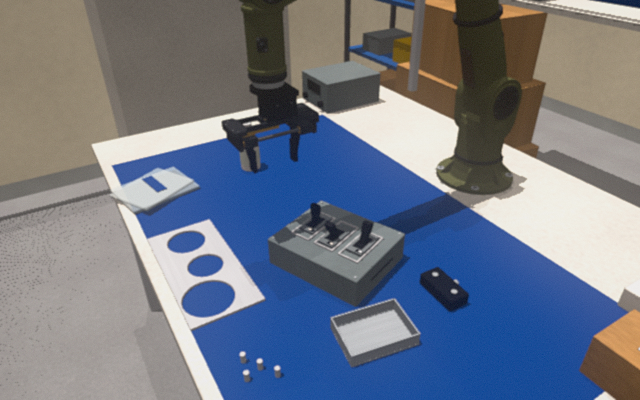

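View pics/wrist0.png

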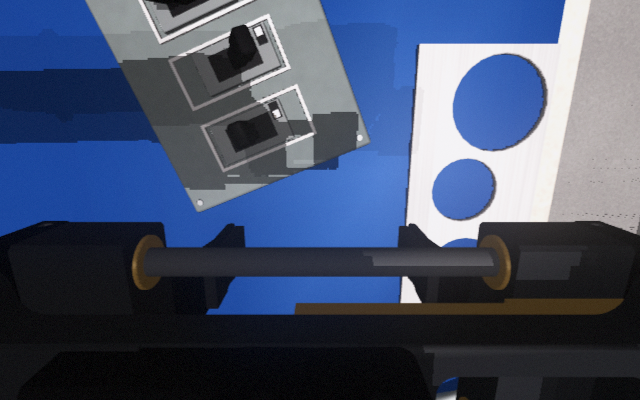

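```bash
python3 - <<'E'
import cv2,numpy as np
a=cv2.imread("pics/scene0.png")[195:305,260:415]; b=cv2.imread("pics/side0.png"); 
cv2.imwrite("pics/zs.png",cv2.resize(a,None,fx=5,fy=5,interpolation=cv2.INTER_CUBIC))
E
```

```text
(no output)
```

View pics/side0.png

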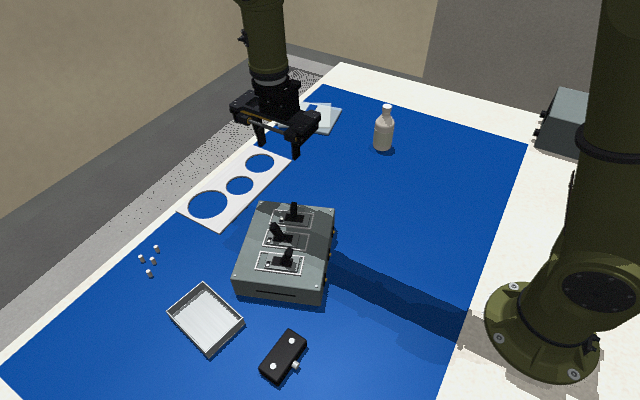

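View pics/zs.png

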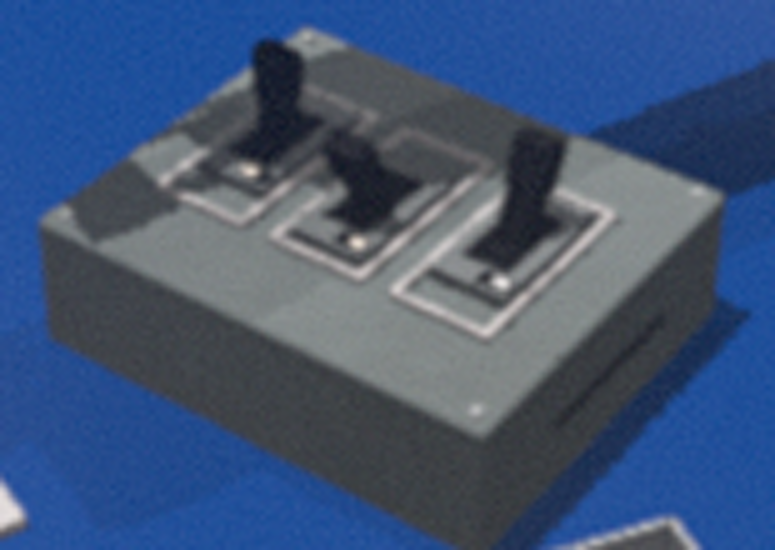

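```bash
python3 - <<'E'
from h import *
for n in("scene","side","wrist"):
    f=np.load(f"pics/{n}0.npz"); im,d=f["im"],f["d"]; P=pts(d,f["K"],f["T"])
    reg=(P[...,0]>.35)&(P[...,0]<.8)&(P[...,1]>.0)&(P[...,1]<.45)&(d>0)
    top=reg&(abs(P[...,2]-.07)<.006)
    c,sz,an=cv2.minAreaRect(P[top][:,:2].astype(np.float32)); print(n,top.sum(),np.round(c,4),np.round(sz,3),an)
    lev=reg&(P[...,2]>.088)&(P[...,2]<.14)
    k,l,st,ce=cv2.connectedComponentsWithStats(lev.astype(np.uint8))
    for i in range(1,k):
        if st[i,4]>15:
            q=P[l==i]; lo=q[q[:,2]<.102]; hi=q[q[:,2]>.112]
            print(ce[i].round(),st[i,4],q.mean(0).round(4),"lo",lo.mean(0).round(4),"hi",hi.mean(0).round(4),q[:,2].max().round(4))
E
```

```text
scene 4616 [0.5634 0.1187] [0.205 0.242] 21.816387176513672
[315. 211.] 150 [0.5837 0.0587 0.11  ] lo [0.5843 0.0583 0.0941] hi [0.5832 0.0581 0.1204] 0.1271
[330. 227.] 124 [0.5863 0.1307 0.1102] lo [0.5804 0.129  0.0947] hi [0.5892 0.1306 0.1186] 0.1247
[366. 229.] 177 [0.5237 0.1741 0.1075] lo [0.5294 0.1759 0.095 ] hi [0.5193 0.1725 0.1181] 0.1248
side 5571 [0.5618 0.1199] [0.2   0.241] 22.011781692504883
[293. 209.] 100 [0.5768 0.0605 0.1139] lo [0.576  0.0615 0.0933] hi [0.5775 0.0592 0.1221] 0.1275
[275. 230.] 141 [0.5795 0.1298 0.1096] lo [0.5728 0.1274 0.0949] hi [0.5842 0.1305 0.1184] 0.1234
[287. 255.] 118 [0.5164 0.1753 0.1123] lo [0.5231 0.1802 0.0945] hi [0.5137 0.1727 0.119 ] 0.1231
wrist 29669 [0.5673 0.1079] [0.2   0.219] 22.05792236328125
[166.   1.] 103 [0.5229 0.1604 0.1025] lo [0.5261 0.1629 0.0943] hi [0.5167 0.1572 0.1139] 0.116
[241.  45.] 864 [0.5853 0.1245 0.1154] lo [0.574  0.1193 0.094 ] hi [0.5879 0.1263 0.1201] 0.1252
[242. 134.] 609 [0.5831 0.0553 0.1204] lo [0.5867 0.0568 0.0939] hi [0.5823 0.055  0.1242] 0.128
```

```bash
python3 -m jog '[[[0.5,0.72,-0.84,0,0],[0.5,0.72,-0.84,0,0],[0.5,0,0,0,-1],[0.5,0,0,0,-1],[0.5,0,0,0,-1],[0.5,0,0,0,-1],[0.5,0,0,0,-0.4],[0.5,0,0,0,0]]]' 30
python3 - <<'E'
from h import *
s=get_state(); print(s["time"],np.round(s["position"],4),np.round(R.from_rotvec(s["tool_rot"]).as_matrix(),3).tolist(),s["ft_force"])
im,d,K,T=shot("wrist"); save("w1.png",im); np.savez("pics/w1.npz",im=im,d=d,K=K,T=T)
print(np.round(T,3).tolist())
E
```

```text
time: 1.15
position: [0.5827, 0.0575, 0.1954]
tool_rot: [-1.758, -2.604, 0.0]
ft_force: [-0.4, 0.0, -0.0]
grip_width: 0.504
1.15 [0.5827 0.0575 0.1954] [[-0.374, 0.927, -0.0], [0.927, 0.374, -0.0], [0.0, -0.0, -1.0]] [-0.38020386  0.04563997 -0.04587865]
[[0.927, 0.363, 0.093, 0.558], [0.374, -0.898, -0.231, 0.12], [-0.0, 0.249, -0.969, 0.384], [0.0, 0.0, 0.0, 1.0]]
```

View pics/w1.png

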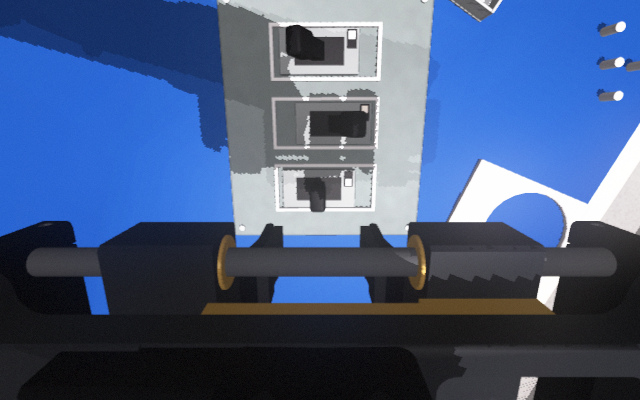

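```bash
python3 - <<'E'
from h import *
f=np.load("pics/w1.npz"); K,T=f["K"],f["T"]; im=f["im"]
C=np.array([.5827,.0575,0]); ex=np.array([.927,.374,0]); ey=np.array([-.374,.927,0])
loc=lambda p: np.round(np.c_[(p-C)@ex,(p-C)@ey]*1000,1).tolist()
print("frame corners x'y' mm",loc(plane([[276,166],[375,166],[375,210],[276,210]],.08,K,T)))
print("flag",loc(plane([[348,182]],.078,K,T)))
P=pts(f["d"],K,T)
m=(P[...,2]>.1)&(P[...,2]<.14)&(abs((P-C)@ex)<.04)&(abs((P-C)@ey)<.025)&(f["d"]>0)
m[215:]=0
q=P[m]; L=np.c_[(q-C)@ex,(q-C)@ey,q[:,2]]*1000
print(m.sum(),L.min(0).round(1),L.max(0).round(1))
for a,b in((100,108),(108,116),(116,122),(122,130)):
    k=L[(L[:,2]>=a)&(L[:,2]<b)]; print(a,len(k),k.mean(0).round(1) if len(k) else "",np.percentile(k[:,0],[3,97]).round(1) if len(k) else "")
E
```

```text
frame corners x'y' mm [[-45.1, 21.8], [54.1, 21.9], [56.1, -24.1], [-46.7, -24.2]]
flag [[27.6, 5.1]]
433 [ -9.8 -11.9 102.4] [  3.8   9.4 128.4]
100 15 [ -2.2   8.7 106.3] [-9.   3.4]
108 23 [ -2.7   8.8 112.1] [-8.5  3.7]
116 27 [ -2.9   8.4 119.1] [-9.8  3.6]
122 368 [ -2.9  -1.  125.4] [-9.6  3.5]
```

```bash
python3 -m jog '[[[0.5,-0.02,-0.07,0.7,0],[0.5,0,0,0.8,0],[0.5,0,0,0.68,0],[0.5,0,-0.15,0,0],[0.5,0,-0.15,0,0],[0.5,0,0,0,0]]]'; python3 -m jog '[[[0.5,0,-0.07,0,0],[0.5,0,-0.07,0,0],[0.5,0,-0.07,0,0],[0.5,0,0,0,0]]]'
```

```text
time: 1.95
position: [0.5701, 0.0511, 0.1101]
tool_rot: [1.756, 2.602, 0.002]
ft_force: [0.4, 0.0, -0.5]
grip_width: 0.5
time: 2.45
position: [0.5614, 0.048, 0.1084]
tool_rot: [1.757, 2.604, -0.0]
ft_force: [0.0, 0.2, -1.0]
grip_width: 0.497
```

```bash
python3 - <<'E'
from h import *
im,d,K,T=shot("wrist"); im2,*_=shot("side")
a=cv2.resize(im[130:330,200:440],(600,500)); b=cv2.resize(im2[180:300,220:360],(583,500)); 
save("c2.png",cv2.resize(np.hstack([a,b]),(800,338)))
E
```

```text
(no output)
```

View pics/c2.png

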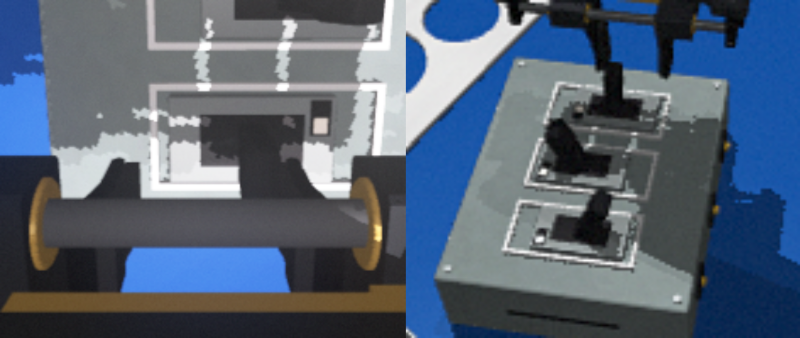

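```bash
cat >> h.py <<'E'
C0=np.array([.5827,.0575,0]); EX=np.array([.927,.374,0]); EY=np.array([-.374,.927,0])
def proj(p,K,T):
    q=(np.atleast_2d(p)-T[:3,3])@T[:3,:3]; q=q@K.T; return q[:,:2]/q[:,2:]
def xy(x,y,z): return C0+EX*x/1000+EY*y/1000+np.array([0,0,z/1000])
E
python3 - <<'E'
from h import *
s=get_state(); t=np.array(s["position"])
for n in("side","scene"):
    im,d,K,T=shot(n); g=s["grip_width"]*.0435
    print(n,"tcp fingers -x,+x:",proj([t-EX*g,t+EX*g],K,T).round(1).tolist(),"lever tip if 0, -.2, -.4:",proj([xy(-3-50*np.sin(a),-1,76+50*np.cos(a)) for a in(0,.2,.4)],K,T).round(1).tolist())
    P=pts(d,K,T);X=(P-C0)@EX*1000;Y=(P-C0)@EY*1000;Z=P[...,2]*1000
    m=(d>0)&(abs(X+12)<50)&(abs(Y)<25)&(Z>95)&(Z<140)
    for z in range(95,140,5):
        k=m&(Z>=z)&(Z<z+5); 
        if k.sum(): print(z,k.sum(),np.round(sorted(X[k])[::max(1,k.sum()//12)]),Y[k].mean().round(1))
    if n=="side": save("c3.png",cv2.resize(im[170:250,250:340],(800,711)[:2])[:600])
E
```

```text
side tcp fingers -x,+x: [[310.4, 210.9], [292.6, 208.9]] lever tip if 0, -.2, -.4: [[292.8, 203.9], [296.9, 204.7], [301.0, 205.9]]
95 6 [-9. -8. -6. -3. -1.  2.] 5.8
100 8 [-9. -9. -7. -4. -4. -2.  1.  3.] 9.4
105 9 [-10. -10.  -9.  -8.  -5.  -2.  -0.   0.   3.] 8.3
110 9 [-10. -10.  -9.  -7.  -7.  -3.  -3.  -0.   3.] 7.5
115 11 [-10. -10. -10. -10.  -8.  -5.  -5.  -3.  -1.   2.   2.] 7.7
120 28 [-10. -10.  -9.  -8.  -8.  -6.  -5.  -4.  -3.  -2.  -1.  -1.   0.   2.] 1.7
125 16 [-9. -8. -8. -7. -6. -6. -5. -4. -3. -2. -2. -1. -0.  1.  1.  1.] 3.5
130 1 [-0.] -6.9
135 16 [-53. -53. -53. -53. -51. -49. -49. -46.  -1.  -1.  -1.   1.   3.   5.
   7.   8.] 6.2
scene tcp fingers -x,+x: [[326.1, 202.7], [314.8, 211.0]] lever tip if 0, -.2, -.4: [[315.0, 204.2], [317.7, 202.7], [320.2, 201.9]]
95 13 [-4. -1.  1.  2.  2.  3.  3.  3.  3.  3.  3.  4.  5.] 0.7
100 15 [-6. -4. -0.  1.  2.  2.  3.  3.  3.  4.  4.  4.  4.  5.  7.] 2.3
105 18 [-6. -0.  1.  1.  2.  2.  2.  3.  3.  4.  4.  4.  4.  4.  5.  6.  6.  6.] -0.1
110 18 [-7. -5. -3. -1.  0.  2.  2.  3.  3.  3.  4.  4.  4.  4.  5.  5.  5.  6.] 2.3
115 21 [-5. -4. -3. -2. -1.  2.  2.  2.  2.  2.  2.  3.  3.  3.  4.  4.  4.  4.
  4.  5.  5.] 0.8
120 28 [-9. -6. -6. -4. -2. -0.  0.  1.  2.  3.  4.  4.  5.  6.] 1.0
125 9 [-4. -3. -2. -1. -1. -0.  1.  2.  4.] -2.0
130 5 [-50. -46. -45.   5.   5.] -2.8
135 29 [-53. -49. -46. -46. -45. -44. -43.   1.   5.   6.   7.   7.   8.   8.
   8.] 2.0
```

View pics/c3.png

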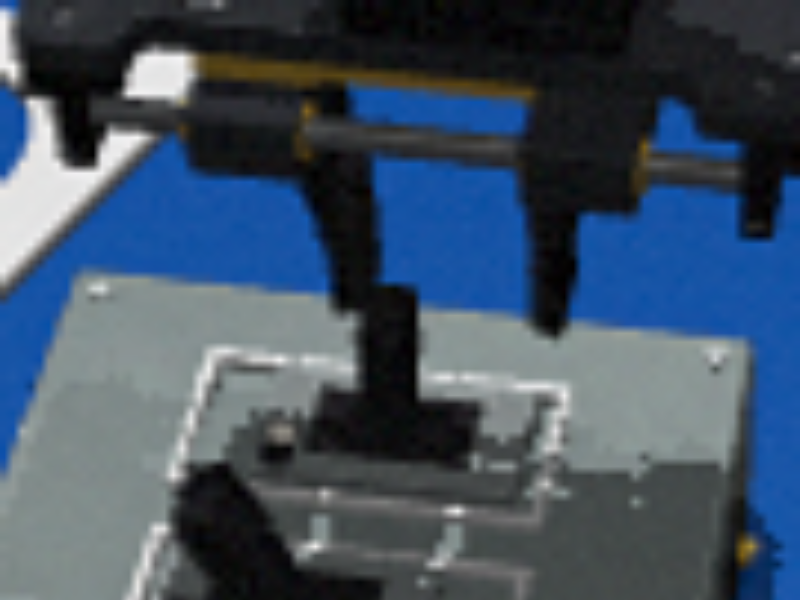

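```bash
python3 -m jog '[[[0.5,0,0.15,0,0],[0.5,0,0,0.2,0],[0.5,0,-0.15,0,0],[0.5,0,-0.05,0,0],[0.5,0,0,0,0]]]'; python3 -m jog '[[[0.5,0,-0.07,0,0],[0.5,0,-0.07,0,0],[0.5,0,0,0,0]]]';python3 -m jog '[[[0.5,0,-0.07,0,0],[0.5,0,-0.07,0,0],[0.5,0,0,0,0]]]'
```

```text
time: 3.28
position: [0.5593, 0.047, 0.1004]
tool_rot: [-1.757, -2.604, 0.001]
ft_force: [-0.2, -1.4, 0.1]
grip_width: 0.496
time: 3.65
position: [0.5543, 0.0451, 0.1004]
tool_rot: [1.757, 2.604, -0.0]
ft_force: [0.2, 0.2, 0.0]
grip_width: 0.501
time: 4.03
position: [0.5492, 0.0431, 0.1004]
tool_rot: [1.757, 2.604, -0.0]
ft_force: [0.8, -0.0, 0.4]
grip_width: 0.495
```

```bash
cat >> h.py <<'E'
def lever(n):
    im,d,K,T=shot(n); P=pts(d,K,T);X=(P-C0)@EX*1000;Y=(P-C0)@EY*1000;Z=P[...,2]*1000
    m=(d>0)&(abs(X+5)<32)&(abs(Y)<20)&(Z>86)&(Z<140)
    for z in range(86,140,6):
        k=m&(Z>=z)&(Z<z+6)
        if k.sum(): print(n,z,k.sum(),np.round(sorted(X[k])[::max(1,k.sum()//12)]),Y[k].mean().round(1))
    return im
E
python3 - <<'E'
from h import *
lever("scene"); im=lever("side"); save("c4.png",cv2.resize(im[170:250,250:340],(675,600)))
E
```

```text
scene 86 16 [-9. -9. -6. -4. -3. -0.  0.  1.  1.  1.  1.  2.  2.  3.  3.  5.] 1.4
scene 92 18 [-10.  -7.  -3.  -2.  -1.  -0.  -0.   0.   0.   1.   1.   1.   1.   1.
   2.   2.   2.   4.] 1.1
scene 98 17 [-8. -2. -1. -1. -1. -1. -0. -0.  0.  1.  1.  1.  1.  2.  2.  3.  4.] -0.4
scene 104 23 [-15.  -9.  -7.  -6.  -6.  -3.  -3.  -2.  -2.  -1.  -1.  -1.  -1.  -1.
  -0.  -0.  -0.   0.   1.   1.   1.   1.   2.] 2.0
scene 110 23 [-12. -10.  -9.  -4.  -3.  -3.  -3.  -2.  -2.  -2.  -2.  -1.  -1.  -0.
  -0.  -0.   0.   0.   1.   1.   1.   2.   3.] 0.5
scene 116 30 [-13.  -9.  -7.  -5.  -4.  -4.  -3.  -3.  -3.  -2.  -2.  -2.  -1.  -0.
   1.] 1.8
scene 122 26 [-15.  -8.  -8.  -6.  -6.  -6.  -5.  -4.  -4.  -3.  -3.  -2.  -1.] 0.5
scene 128 21 [-16. -12.  -8.  -7.  -7.  -7.  -7.  -7.  -7.  -7.  -6.  -6.  -6.  -6.
  -6.  -5.  -5.  -5.  -5.  -5.  -5.] -1.2
scene 134 24 [-15. -14.  -8.  -7.  -7.  -7.  -6.  -6.  -6.  -5.  -4.  -4.] 0.9
side 86 5 [-10.  -8.  -5.  -3.  -0.] 7.2
side 92 10 [-11. -10.  -8.  -8.  -6.  -6.  -3.  -3.  -1.  -0.] 7.4
side 98 5 [-13. -11.  -7.  -5.  -2.] 8.8
side 104 9 [-14. -13. -12. -12. -10.  -7.  -4.  -2.  -2.] 8.2
side 110 11 [-14. -14. -14. -10. -10. -10.  -7.  -7.  -5.  -5.  -3.] 8.6
side 116 12 [-15. -15. -15. -13. -12. -11.  -8.  -8.  -6.  -5.  -3.  -3.] 8.4
side 122 17 [-15. -15. -15. -14. -14. -14. -13. -13. -12. -11. -11. -11.  -8.  -6.
  -3.  -2.  -2.] 5.4
side 128 12 [-15. -15. -14. -14. -14. -14. -13. -11.  -9.  -9.  -7.  -6.] 4.5
side 134 9 [-15. -14. -14. -11. -11.  -9.  -9.  -7.  -6.] 9.3
```

View pics/c4.png

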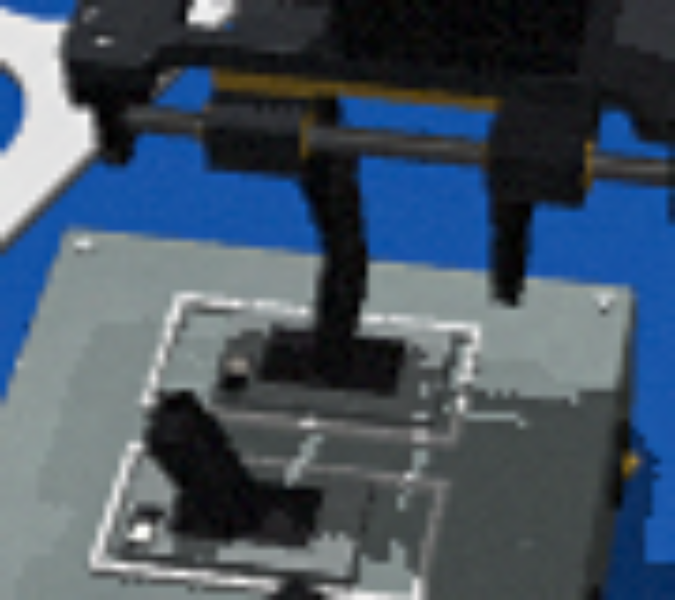

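```bash
for i in 1; do python3 -m jog '[[[0.5,0,-0.07,0,0],[0.5,0,-0.07,0,0],[0.5,0,0,0,0]]]'; done; python3 -m jog '[[[0.5,0,-0.05,0,0],[0.5,0,-0.05,0,0],[0.5,0,0,0,0]]]'; python3 - <<'E'
from h import *
lever("side")
E
```

```text
time: 4.5
position: [0.544, 0.0409, 0.1004]
tool_rot: [1.757, 2.604, -0.0]
ft_force: [0.0, 0.2, -0.8]
grip_width: 0.5
time: 4.88
position: [0.5404, 0.0395, 0.1004]
tool_rot: [1.757, 2.604, -0.0]
ft_force: [0.7, 0.2, 0.3]
grip_width: 0.503
side 86 7 [-10.  -8.  -6.  -5.  -3.  -3.  -0.] 7.6
side 92 9 [-11. -10.  -8.  -8.  -6.  -5.  -3.  -1.  -1.] 7.4
side 98 5 [-13.  -9.  -7.  -4.  -2.] 8.7
side 104 11 [-14. -13. -12. -12. -12.  -9.  -7.  -7.  -5.  -2.  -2.] 8.0
side 110 8 [-15. -12. -12. -10.  -8.  -5.  -5.  -3.] 10.1
side 116 12 [-15. -15. -13. -12. -10. -10.  -8.  -8.  -6.  -5.  -3.  -3.] 9.9
side 122 34 [-24. -22. -16. -12. -10. -10.  -9.  -9.  -8.  -7.  -7.  -6.  -6.  -5.
  -4.  -3.  -3.] 1.9
side 128 10 [-24. -24. -23. -23. -23. -20. -20. -18. -18. -16.] 7.0
side 134 10 [-24. -24. -24. -24. -23. -21. -19. -19. -16. -16.] 7.2
```

```bash
python3 - <<'E'
from h import *
for n in("side","scene"):
    im,d,K,T=shot(n); P=pts(d,K,T);X=(P-C0)@EX*1000;Y=(P-C0)@EY*1000;Z=P[...,2]*1000
    for z in range(92,160,8):
        k=(d>0)&(X>-95)&(X<30)&(Y>-45)&(Y<30)&(Z>=z)&(Z<z+8)
        h,e=np.histogram(X[k],bins=np.arange(-95,31,5)); print(n,z,h.tolist(), "y:",[int(np.median(Y[k&(X>=a)&(X<a+5)])) if c else None for a,c in zip(e,h)])
    if n=="side": save("c5.png",cv2.resize(im[170:250,250:340],(675,600)))
E
```

```text
side 92 [0, 0, 0, 0, 0, 0, 0, 0, 0, 0, 0, 0, 0, 0, 0, 0, 2, 4, 3, 0, 0, 0, 0, 0, 0] y: [None, None, None, None, None, None, None, None, None, None, None, None, None, None, None, None, 8, 7, 8, None, None, None, None, None, None]
side 100 [0, 0, 0, 0, 0, 0, 0, 0, 0, 0, 0, 0, 0, 0, 0, 0, 4, 4, 4, 0, 0, 0, 0, 0, 0] y: [None, None, None, None, None, None, None, None, None, None, None, None, None, None, None, None, 7, 9, 10, None, None, None, None, None, None]
side 108 [0, 0, 0, 0, 0, 0, 0, 0, 0, 0, 0, 0, 0, 0, 0, 0, 5, 3, 3, 0, 0, 0, 0, 0, 0] y: [None, None, None, None, None, None, None, None, None, None, None, None, None, None, None, None, 9, 11, 9, None, None, None, None, None, None]
side 116 [0, 0, 0, 0, 0, 0, 0, 0, 0, 0, 0, 0, 0, 0, 0, 0, 6, 9, 7, 0, 0, 0, 0, 0, 0] y: [None, None, None, None, None, None, None, None, None, None, None, None, None, None, None, None, 8, 8, 1, None, None, None, None, None, None]
side 124 [0, 0, 0, 4, 4, 3, 0, 0, 0, 0, 0, 0, 0, 0, 8, 5, 5, 12, 3, 0, 0, 0, 0, 0, 0] y: [None, None, None, -1, 11, 10, None, None, None, None, None, None, None, None, 6, 11, 3, 2
[... 2302 characters left out ...]
one, None, None, None]
scene 140 [0, 0, 0, 0, 7, 19, 0, 0, 0, 0, 0, 0, 0, 0, 1, 11, 12, 0, 0, 0, 0, 0, 0, 0, 0] y: [None, None, None, None, 9, 0, None, None, None, None, None, None, None, None, 8, 6, 2, None, None, None, None, None, None, None, None]
scene 148 [0, 0, 0, 2, 11, 19, 0, 0, 0, 0, 0, 0, 0, 0, 2, 6, 15, 0, 0, 0, 0, 0, 0, 0, 0] y: [None, None, None, 9, 7, 1, None, None, None, None, None, None, None, None, 8, 6, -1, None, None, None, None, None, None, None, None]
scene 156 [0, 0, 0, 4, 6, 13, 0, 0, 0, 0, 0, 0, 0, 0, 3, 4, 12, 0, 0, 0, 0, 0, 0, 0, 0] y: [None, None, None, 9, 8, 1, None, None, None, None, None, None, None, None, 9, 9, 3, None, None, None, None, None, None, None, None]
```

View pics/c5.png

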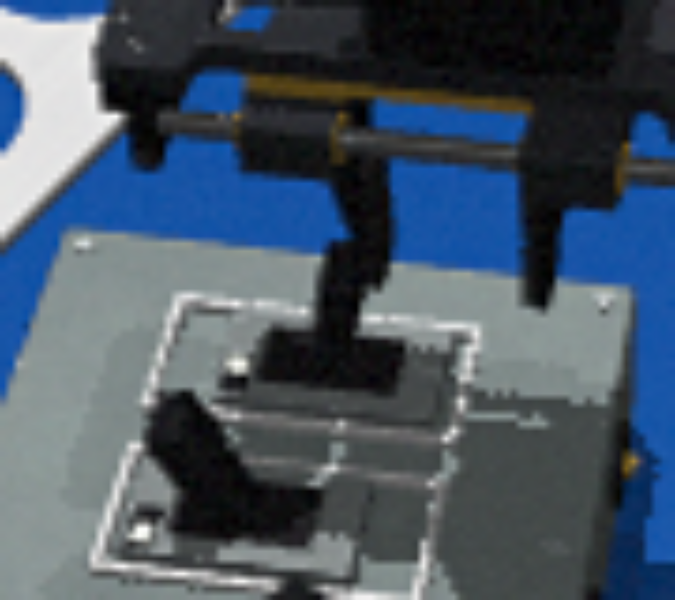

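```bash
python3 -m jog '[[[0.5,0,0,-0.3,0],[0.5,0,0.45,0,0],[0.5,0,0.45,0,0],[0.5,0,0,0.4,0],[0.5,0,0,0.45,0],[0.5,0,0,0,0]]]'; python3 - <<'E'
from h import *
s=get_state();print(((np.array(s["position"])-C0)@EX*1000).round(1))
for n in("side","scene"):
    im,d,K,T=shot(n); P=pts(d,K,T);X=(P-C0)@EX*1000;Y=(P-C0)@EY*1000;Z=P[...,2]*1000
    for z in range(92,135,8):
        k=(d>0)&(X>-60)&(X<45)&(Y>-45)&(Y<30)&(Z>=z)&(Z<z+8)
        print(n,z,np.histogram(X[k],bins=np.arange(-60,46,5))[0].tolist())
E
```

```text
time: 5.78
position: [0.5712, 0.0523, 0.0757]
tool_rot: [-1.755, -2.601, 0.006]
ft_force: [0.8, 0.9, -0.2]
grip_width: 0.496
-12.6
side 92 [0, 0, 0, 0, 0, 0, 0, 0, 0, 1, 3, 3, 0, 0, 0, 0, 0, 0, 0, 0, 0]
side 100 [0, 0, 0, 3, 3, 0, 0, 0, 0, 5, 4, 4, 0, 3, 5, 1, 0, 0, 0, 0, 0]
side 108 [0, 0, 0, 10, 4, 1, 0, 0, 0, 5, 5, 2, 0, 6, 5, 2, 0, 0, 0, 0, 0]
side 116 [0, 0, 0, 5, 5, 2, 0, 0, 3, 14, 10, 4, 0, 3, 5, 5, 0, 0, 0, 0, 0]
side 124 [0, 0, 0, 3, 5, 2, 0, 0, 0, 5, 10, 7, 0, 5, 10, 3, 1, 0, 0, 0, 0]
side 132 [0, 0, 0, 4, 5, 2, 0, 0, 0, 0, 0, 0, 0, 2, 6, 6, 1, 0, 0, 0, 0]
scene 92 [0, 0, 0, 0, 0, 0, 0, 0, 0, 0, 3, 4, 5, 0, 0, 0, 0, 0, 0, 0, 0]
scene 100 [0, 0, 0, 2, 4, 7, 0, 0, 0, 0, 3, 6, 7, 0, 1, 10, 1, 0, 0, 0, 0]
scene 108 [0, 0, 0, 3, 9, 16, 0, 0, 0, 3, 3, 9, 5, 0, 2, 20, 6, 0, 0, 0, 0]
scene 116 [0, 0, 0, 3, 6, 22, 0, 0, 0, 9, 6, 16, 0, 0, 4, 19, 6, 0, 0, 0, 0]
scene 124 [0, 0, 0, 1, 9, 14, 2, 0, 0, 2, 5, 4, 0, 0, 2, 9, 9, 0, 0, 0, 0]
scene 132 [0, 0, 0, 3, 6, 14, 0, 0, 0, 0, 0, 0, 0, 0, 3, 3, 14, 0, 0, 0, 0]
```

```bash
python3 -m jog '[[[0.5,0,-0.07,-0.13,0],[0.5,0,-0.07,0,0],[0.5,0,-0.07,0,0],[0.5,0,0,0,0]]]'; python3 -m jog '[[[0.5,0,-0.06,0,0],[0.5,0,0,0,0]]]'; python3 -m jog '[[[0.5,0,-0.05,0,0],[0.5,0,0,0,0]]]'
```

```text
time: 6.38
position: [0.5659, 0.0497, 0.0837]
tool_rot: [1.757, 2.604, 0.0]
ft_force: [-0.7, 1.0, 0.3]
grip_width: 0.497
time: 6.62
position: [0.5637, 0.049, 0.0835]
tool_rot: [1.757, 2.604, -0.0]
ft_force: [-0.4, -0.3, 0.6]
grip_width: 0.499
time: 6.88
position: [0.5623, 0.0485, 0.0836]
tool_rot: [1.756, 2.604, 0.001]
ft_force: [0.5, 0.2, -0.3]
grip_width: 0.501
```

```bash
for i in 1; do python3 -m jog '[[[0.5,0,-0.05,0,0],[0.5,0,-0.05,0,0],[0.5,0,0,0,0]]]'; python3 -m jog '[[[0.5,0,-0.05,0,0],[0.5,0,0,0,0]]]'; python3 - <<'E'
from h import *
s=get_state();print(((np.array(s["position"])-C0)@EX*1000).round(1),s["ft_force"].round(1),s["torque"].round(2))
lever("side")
E
done
```

```text
time: 7.25
position: [0.5582, 0.0468, 0.0837]
tool_rot: [1.757, 2.604, 0.0]
ft_force: [1.3, 0.1, -0.3]
grip_width: 0.496
time: 7.5
position: [0.5564, 0.0461, 0.0837]
tool_rot: [1.757, 2.604, 0.0]
ft_force: [1.2, 1.1, -0.3]
grip_width: 0.504
-28.7 [ 1.2  1.1 -0.3] [ 0.27 -0.45 -0.02]
side 86 9 [-13. -10.  -8.  -8.  -8.  -5.  -3.  -2.   0.] 6.4
side 92 6 [-13. -11.  -6.  -6.  -4.  -3.] 7.7
side 98 7 [-19. -17. -14. -11.  -9.  -9.  -6.] 10.1
side 104 10 [-19. -17. -17. -14. -12. -12.  -9.  -7.  -7.  -6.] 8.5
side 110 20 [-22. -19. -17. -15. -15. -13. -12. -10. -10.  -8.  -7.  -7.  -7.  -6.
  -5.  -5.  -3.  -3.  -0.   2.] 8.4
side 116 41 [-24. -23. -22. -21. -20. -19. -17. -15. -13. -10.  -7.  -7.  -2.  -0.] 4.4
side 122 32 [-22. -20. -19. -18. -17. -17. -15. -15. -14. -13. -12.  -7.  -6.  -6.
  -3.   1.] 2.1
side 128 12 [-7. -7. -6. -6. -6. -4. -2. -2. -1.  0.  1.  1.] 8.1
side 134 13 [-7. -6. -6. -6. -6. -6. -4. -4. -2. -2.  0.  3.  3.] 6.7
```

```bash
for i in 1; do python3 -m jog '[[[0.5,0,-0.05,0,0],[0.5,0,0,0,0]]]'; python3 -m jog '[[[0.5,0,-0.05,0,0],[0.5,0,0,0,0]]]';  python3 -m jog '[[[0.5,0,-0.03,0,0],[0.5,0,0,0,0]]]'; done
```

```text
time: 7.8
position: [0.5557, 0.0458, 0.0839]
tool_rot: [1.755, 2.603, 0.003]
ft_force: [5.0, 2.4, -2.4]
grip_width: 0.5
time: 8.05
position: [0.5542, 0.0452, 0.0841]
tool_rot: [1.755, 2.603, 0.004]
ft_force: [5.1, 3.6, -1.7]
grip_width: 0.502
time: 8.3
position: [0.5532, 0.0447, 0.0842]
tool_rot: [1.755, 2.603, 0.004]
ft_force: [4.5, 1.3, -1.3]
grip_width: 0.502
```

```bash
python3 -m jog '[[[0.5,0,-0.04,0,0],[0.5,0,0,0,0]]]'; python3 -m jog '[[[0.5,0,-0.04,0,0],[0.5,0,0,0,0]]]'; python3 -m jog '[[[0.5,0,-0.03,0,0],[0.5,0,0,0,0]]]'; python3 - <<'E'
from h import *
s=get_state();print(((np.array(s["position"])-C0)@EX*1000).round(1),s["ft_force"].round(1))
lever("side")
im,d,K,T=shot("scene"); print(proj([xy(27,y,78) for y in(-5,0,5)],K,T).round(1)); save("s6.png",im)
im,d,K,T=shot("wrist"); print(proj([xy(27,y,78) for y in(-5,0,5)],K,T).round(1)); save("w6.png",im)
E
```

```text
time: 8.55
position: [0.5517, 0.0441, 0.0843]
tool_rot: [1.755, 2.603, 0.004]
ft_force: [5.2, 1.6, -0.6]
grip_width: 0.501
time: 8.8
position: [0.5514, 0.0439, 0.0847]
tool_rot: [1.754, 2.601, 0.007]
ft_force: [7.1, 2.3, -0.9]
grip_width: 0.501
time: 9.05
position: [0.5512, 0.0439, 0.085]
tool_rot: [1.753, 2.6, 0.01]
ft_force: [7.8, 2.6, -1.4]
grip_width: 0.501
-34.3 [ 7.8  2.6 -1.4]
side 86 10 [-16. -13. -12. -10.  -8.  -8.  -5.  -3.  -2.  -1.] 6.5
side 92 10 [-18. -13. -11.  -8.  -8.  -6.  -6.  -5.  -4.  -4.] 4.9
side 98 6 [-21. -19. -17. -16. -14. -12.] 10.8
side 104 13 [-23. -22. -22. -19. -19. -16. -16. -15. -15. -12. -12. -10.  -9.] 10.5
side 110 19 [-29. -27. -26. -24. -24. -22. -19. -19. -17. -14. -14. -14. -13. -13.
 -12. -10.  -8.  -5.  -5.] 7.7
side 116 44 [-29. -28. -27. -26. -25. -24. -23. -22. -20. -17. -17. -14. -13. -10.
  -6.] 3.8
side 122 22 [-25. -23. -22. -22. -21. -20. -20. -19. -19. -19. -17. -13. -13. -13.
 -12. -12. -11. -11. -10.  -8.  -6.  -4.] 3.4
side 128 12 [-13. -13. -13. -13. -11.  -9.  -9.  -8.  -6.  -6.  -4.  -4.] 8.3
side 134 12 [-13. -12. -12. -12. -12. -11. -11.  -9.  -7.  -7.  -5.  -4.] 5.1
[[305.9 227.1]
 [307.6 227.9]
 [309.4 228.7]]
[[410.8 227.8]
 [411.4 220.8]
 [411.9 213.8]]
```

```bash
python3 - <<'E'
from h import *
w=cv2.imread("pics/w6.png")[130:250,340:460]; s=cv2.imread("pics/s6.png")[200:245,285:345]
im,d,K,T=shot("side"); print(proj([xy(27,y,78) for y in(-5,0,5)],K,T).round(1)); im=im[185:245,250:330,::-1]
f=lambda a:cv2.resize(a,(int(a.shape[1]*300/a.shape[0]),300),interpolation=cv2.INTER_CUBIC)
a=np.hstack([f(s),f(im)]); b=f(w); b=cv2.copyMakeBorder(b,0,0,0,a.shape[1]-b.shape[1],0); cv2.imwrite("pics/c6.png",np.vstack([a,b])); print(a.shape)
E
```

```text
[[282.5 214.7]
 [282.  216.2]
 [281.6 217.7]]
(300, 800, 3)
```

View pics/c6.png

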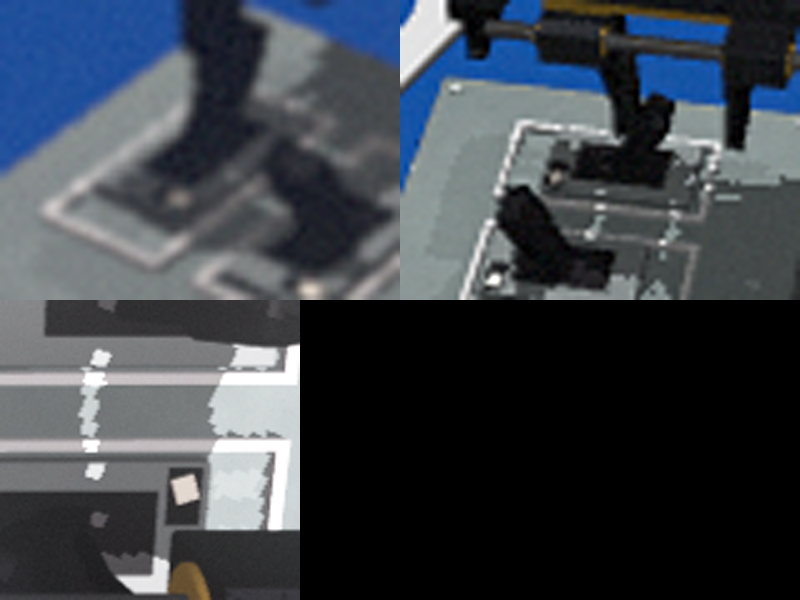

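```bash
cat >> h.py <<'E'
def flag(im,K,T):
    c=proj([xy(27,2,78)],K,T)[0].astype(int); g=im.astype(int); 
    x0,x1,y0,y1=c[0]-14,c[0]+14,max(c[1]-22,0),c[1]+16
    r=g[y0:y1,x0:x1]; m=((r.min(2)>150)&(r[...,0]-r[...,2]>4)).astype(np.uint8)
    k,l,st,ce=cv2.connectedComponentsWithStats(m)
    for i in range(1,k):
        if st[i,4]>15:
            p=plane(ce[i]+[x0,y0],.078,K,T)[0]-C0; yx=np.argwhere(l==i)[:,::-1].astype(np.float32)
            print("flag",st[i,4],(ce[i]+[x0,y0]).round(1),"x'y'",(p@EX*1000).round(1),(p@EY*1000).round(1),cv2.minAreaRect(yx))
E
python3 - <<'E'
from h import *
f=np.load("pics/w1.npz"); flag(f["im"],f["K"],f["T"])
im,d,K,T=shot("wrist"); flag(im,K,T); s=get_state(); print(s["ft_force"].round(1),s["position"].round(4))
E
```

```text
flag 94 [413.8 205.3] x'y' 27.7 10.8 ((16.852943420410156, 10.411765098571777), (9.943960189819336, 9.216353416442871), 75.96376037597656)
[ 8.5  4.6 -1.4] [0.5512 0.0439 0.085 ]
```

```bash
python3 -m jog '[[[0.5,0,0.35,0,0],[0.5,0,0.35,0,0],[0.5,0,0,0,0]]]'; python3 - <<'E'
from h import *
s=get_state();print(((np.array(s["position"])-C0)@EX*1000).round(1),s["ft_force"].round(1))
im,d,K,T=shot("wrist"); flag(im,K,T); save("w7.png",im); lever("side")
f=np.load("pics/w1.npz"); c=f["im"][172:192,342:356].astype(int); print(c.min(2))
E
```

```text
time: 9.68
position: [0.5737, 0.0533, 0.0829]
tool_rot: [-1.755, -2.604, 0.001]
ft_force: [-0.6, 0.2, -0.4]
grip_width: 0.5
-9.9 [-0.6  0.2 -0.4]
flag 87 [377.8 207.2] x'y' 27.6 10.7 ((15.700000762939453, 9.600000381469727), (10.435516357421875, 9.17060375213623), 71.56504821777344)
side 86 11 [-16. -13. -13. -10.  -8.  -8.  -6.  -5.  -5.  -3.  -2.] 7.3
side 92 10 [-18. -16. -13. -11.  -8.  -8.  -6.  -5.  -5.  -4.] 5.1
side 98 7 [-23. -21. -19. -16. -14. -12.  -9.] 9.8
side 104 19 [-24. -22. -22. -19. -19. -17. -17. -15. -14. -12. -12. -12. -11. -10.
  -9.  -9.  -8.  12.  15.] 7.1
side 110 22 [-36. -34. -34. -28. -26. -24. -19. -19. -17. -17. -15. -14. -12. -12.
  12.  12.  12.  12.  14.  16.  19.  19.] 7.6
side 116 53 [-37. -29. -28. -27. -25. -24. -23. -21. -19. -16. -14.  11.  16.  18.] 3.9
side 122 22 [-37. -35. -32. -25. -23. -22. -21. -20. -20. -20. -18.  11.  12.  12.
  12.  12.  13.  13.  14.  16.  18.  20.] 6.0
side 128 14 [-35. -34. -33. -32.  11.  11.  12.  12.  13.  15.  16.  17.  17.  19.] 6.7
side 134 17 [-35. -35.  11.  11.  12.  12.  13.  13.  13.  15.  15.  17.  17. 
[... 506 characters left out ...]
6 123 237 254 254 254 254 253 219 157 223 211 178]
 [230 205 123 238 254 254 254 254 253 217 159 224 211 179]
 [230 207 127 239 254 254 254 254 253 217 160 224 212 188]
 [239 205 105 240 254 254 254 254 253 214 169 229 213 189]
 [240 208 123 240 254 254 255 254 253 220 170 233 223 187]
 [239 212 133 233 253 253 253 253 251 210 172 233 220 184]
 [239 226 181 166 167 169 170 169 170 170 200 235 221 187]
 [238 239 239 239 239 240 239 241 240 240 240 240 221 189]
 [239 239 239 240 240 240 239 240 240 241 240 242 226 200]
 [238 238 239 240 240 240 240 240 240 240 240 240 222 193]
 [239 239 238 239 241 240 240 240 240 240 241 239 221 194]
 [239 239 239 239 240 239 239 240 239 240 240 240 219 192]]
```

```bash
python3 -m jog '[[[0.5,0,0.1,0,0],[0.5,0,0.1,0,0],[0.5,0,0.1,0,0],[0.5,0,0.1,0,0],[0.5,0,0,0,0]]]'; python3 -m jog '[[[0.5,0,0.05,0,0],[0.5,0,0.05,0,0],[0.5,0,0,0,0]]]'; python3 -m jog '[[[0.5,0,0.05,0,0],[0.5,0,0.05,0,0],[0.5,0,0,0,0]]]';python3 - <<'E'
from h import *
s=get_state();print(((np.array(s["position"])-C0)@EX*1000).round(1),s["ft_force"].round(1)); lever("side")
E
```

```text
time: 10.4
position: [0.5892, 0.0594, 0.0836]
tool_rot: [1.756, 2.604, 0.002]
ft_force: [-0.3, 0.8, -0.1]
grip_width: 0.501
time: 10.78
position: [0.5923, 0.0606, 0.0836]
tool_rot: [1.756, 2.604, 0.001]
ft_force: [-0.6, -0.2, 1.4]
grip_width: 0.501
time: 11.15
position: [0.5959, 0.062, 0.0836]
tool_rot: [1.757, 2.604, 0.0]
ft_force: [-2.2, -0.3, 2.4]
grip_width: 0.502
13.9 [-2.2 -0.3  2.4]
side 86 9 [-8. -7. -7. -5. -5. -3. -3. -0.  2.] 5.9
side 92 10 [-8. -8. -7. -3. -3. -1. -1.  1.  1.  4.] 5.9
side 98 7 [-7. -7. -7. -5. -2.  0.  3.] 9.2
side 104 9 [-15.  -9.  -7.  -6.  -5.  -3.   0.   2.   3.] 10.2
side 110 19 [-17. -16. -16. -15. -13. -12. -10.  -7.  -7.  -5.  -5.  -3.  -3.  -1.
  -0.   2.   4.   5.   5.] 9.2
side 116 20 [-17. -17. -17. -17. -16. -15. -15. -13. -10. -10.  -8.  -5.  -5.  -3.
  -3.  -1.  -0.   1.   2.   4.] 7.5
side 122 43 [-17. -16. -15. -11.  -5.  -3.  -3.  -1.  -1.   0.   2.   2.   3.   4.
   5.] 3.1
side 128 7 [-16. -16. -13. -11. -11.  -9.  -9.] 7.8
side 134 7 [-16. -14. -14. -11. -11.  -9.  -9.] 10.8
```

```bash
python3 -m jog '[[[0.5,0,0.05,0,0],[0.5,0,0.05,0,0],[0.5,0,0,0,0]]]'; python3 -m jog '[[[0.5,0,0.05,0,0],[0.5,0,0.05,0,0],[0.5,0,0,0,0]]]';python3 -m jog '[[[0.5,0,0.05,0,0],[0.5,0,0.04,0,0],[0.5,0,0,0,0]]]';python3 - <<'E'
from h import *
s=get_state();print(((np.array(s["position"])-C0)@EX*1000).round(1),s["ft_force"].round(1)); lever("side")
E
```

```text
time: 11.58
position: [0.6, 0.0636, 0.0837]
tool_rot: [1.756, 2.604, 0.001]
ft_force: [-0.8, -0.8, 1.2]
grip_width: 0.5
time: 11.95
position: [0.6036, 0.0651, 0.0836]
tool_rot: [1.756, 2.604, 0.001]
ft_force: [-2.0, -0.2, 1.6]
grip_width: 0.501
time: 12.32
position: [0.6066, 0.0663, 0.0833]
tool_rot: [-1.757, -2.605, -0.0]
ft_force: [-1.6, -0.6, -0.3]
grip_width: 0.502
25.4 [-1.6 -0.6 -0.3]
side 86 17 [-6. -5. -4. -3. -3. -3. -3. -2. -2. -1. -0.  2.  5.  5.  7.  7.  9.] 4.8
side 92 12 [-2. -2. -1. -0. -0.  0.  1.  1.  2.  6.  9. 14.] 4.9
side 98 10 [ 1.  2.  3.  3.  5.  6.  8. 10. 13. 16.] 9.2
side 104 7 [ 3.  5.  7.  7. 10. 10. 13.] 9.9
side 110 20 [-5. -5. -5. -3. -3.  0.  2.  5.  5.  6.  6.  7.  7.  9.  9. 11. 12. 15.
 16. 17.] 8.7
side 116 43 [-5. -5. -1.  2.  8.  9. 11. 14. 14. 15. 16. 17. 19. 20. 21.] 4.4
side 122 22 [-5. -5. -5. -5. -4. -3. -1.  2.  2.  4.  9.  9.  9. 10. 10. 11. 11. 12.
 12. 12. 13. 16.] 2.8
side 128 10 [-6. -5. -4. -4. -2. -2. -1.  1.  3.  3.] 10.0
side 134 8 [-6. -4. -4. -2.  0.  1.  3.  3.] 8.6
```

Passing +0.15 freely, so it is re-armed. On to the stop in small steps, watching force.

```bash
python3 -m jog '[[[0.5,0,0.05,0,0],[0.5,0,0,0,0]]]'; python3 -m jog '[[[0.5,0,0.04,0,0],[0.5,0,0,0,0]]]'; python3 -m jog '[[[0.5,0,0.04,0,0],[0.5,0,0,0,0]]]'
```

```text
time: 12.62
position: [0.6082, 0.067, 0.0833]
tool_rot: [-1.757, -2.604, 0.0]
ft_force: [-1.8, -0.8, -0.7]
grip_width: 0.497
time: 12.88
position: [0.6091, 0.0674, 0.0833]
tool_rot: [-1.756, -2.604, 0.002]
ft_force: [-4.9, -1.5, -0.5]
grip_width: 0.498
time: 13.12
position: [0.6092, 0.0674, 0.0831]
tool_rot: [-1.756, -2.602, 0.006]
ft_force: [-7.3, -2.8, 1.6]
grip_width: 0.501
```

```bash
python3 - <<'E'
from h import *
s=get_state();print(((np.array(s["position"])-C0)@EX*1000).round(1),s["ft_force"].round(1)); lever("side")
E
```

```text
28.3 [-7.3 -2.8  1.6]
side 86 17 [-4. -3. -3. -2. -2. -2. -2. -1. -0. -0.  0.  2.  2.  4.  7.  9. 12.] 3.1
side 92 10 [-1. -0. -0.  1.  1.  2.  4.  4.  6.  9.] 3.9
side 98 12 [ 1.  1.  2.  3.  6.  6.  8. 10. 11. 13. 13. 15.] 8.2
side 104 10 [ 4.  5.  7.  8.  9. 10. 12. 15. 15. 17.] 9.9
side 110 22 [-2. -2. -2. -1. -1.  2.  5.  5.  7.  7. 10. 10. 11. 14. 14. 17. 17. 19.
 19. 21. 21. 24.] 8.7
side 116 51 [-2. -2.  2. 10. 11. 13. 14. 15. 16. 18. 19. 21. 23.] 2.7
side 122 15 [-2. -2. -2. -2. -1. -1. -1.  1.  4.  4.  6.  6. 11. 14. 16.] 5.0
side 128 9 [-3. -2. -1.  1.  1.  3.  3.  5.  6.] 7.2
side 134 7 [-4. -2. -2.  0.  3.  5.  6.] 10.2
```

```bash
python3 -m jog '[[[0.5,0,-0.2,0,0],[0.5,0,0,0,0],[0.5,0,0,-0.8,0],[0.5,0,0,-1,0],[0.5,0,0,-1,0],[0.5,-1,0,0,0],[0.5,0,0,0,0]]]'; python3 - <<'E'
from h import *
s=get_state();print(s["position"],s["ft_force"].round(1)); a=lever("side"); 
b,d,K,T=shot("wrist"); flag(b,K,T); save("w8.png",np.vstack([cv2.resize(b[60:260,180:480],(600,400)),cv2.resize(a[185:285,225:345],(600,500))[:200]]))
w,*_=shot("scene"); o=np.load("pics/scene0.npz")["im"]; df=cv2.absdiff(w,o).max(2)>60; df[:200]=0; print("changed px below row 200:",np.argwhere(df).shape, np.argwhere(df).min(0),np.argwhere(df).max(0))
E
```

```text
time: 14.05
position: [0.6209, 0.0239, 0.1967]
tool_rot: [1.761, 2.596, 0.001]
ft_force: [0.2, -0.5, -0.5]
grip_width: 0.498
[0.62088914 0.02391698 0.19665909] [ 0.2 -0.5 -0.5]
side 86 15 [-3. -3. -3. -3. -2. -2. -1. -1. -0.  2.  2.  5.  5.  8.  9.] 3.9
side 92 13 [-1. -1. -0. -0.  0.  1.  1.  2.  2.  4.  6.  9. 12.] 2.7
side 98 17 [ 1.  1.  2.  3.  3.  3.  3.  3.  4.  4.  6.  6.  8. 10. 13. 15. 15.] 5.5
side 104 21 [ 4.  4.  4.  5.  5.  5.  6.  6.  6.  6.  7.  7.  7.  8.  9. 10. 12. 12.
 12. 15. 17.] 4.0
side 110 21 [ 6.  7.  8.  8.  8.  8.  8.  8.  9.  9.  9. 10. 11. 12. 14. 14. 17. 17.
 19. 19. 22.] 5.6
side 116 39 [ 9. 10. 11. 12. 13. 14. 16. 17. 18. 19. 21. 22. 23.] 2.6
side 122 7 [12. 14. 14. 14. 15. 15. 17.] -1.5
flag 42 [325.3 133.2] x'y' 27.6 11.0 ((15.40000057220459, 13.200000762939453), (6.957010269165039, 5.692099571228027), 71.56504821777344)
changed px below row 200: (464, 2) [200 274] [247 491]
```

View pics/w8.png

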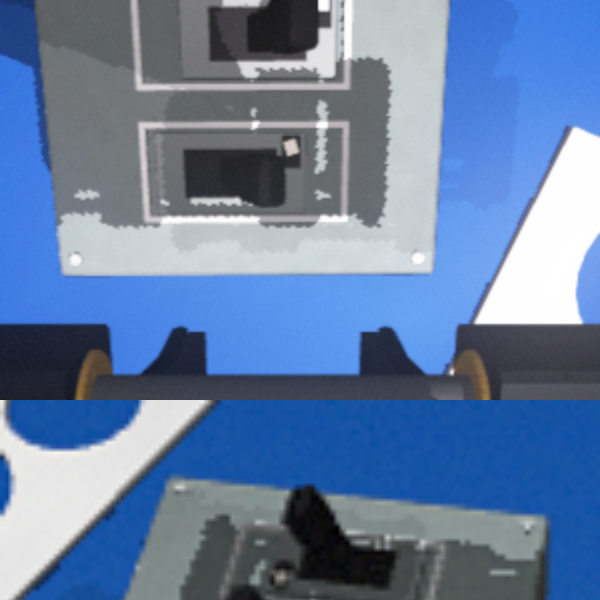

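```bash
python3 - <<'E'
from h import *
from bench import job
f=np.load("pics/side0.npz")
for im,d,K,T in((f["im"],f["d"],f["K"],f["T"]),shot("side")):
    P=pts(d,K,T)
    for y in(65,130):
        X=(P-C0)@EX*1000;Y=(P-C0)@EY*1000;Z=P[...,2]*1000
        m=(d>0)&(abs(Y-y)<20)&(abs(X)<45)&(Z>112)&(Z<135); print(y,m.sum(),X[m].mean().round(1))
job.close_job()
E
```

```text
65 69 28.7
130 75 -20.8
65 70 28.6
130 72 -21.0
the job is handed in; nothing more can be done
```

I reset the tripped breaker, the one at the right-hand (-y) end of the row, and handed the job in at about 14 s. I pushed the lever off until the flag swung across, threw it on to its stop, let go and moved the gripper clear.

- **Off push:** the lever reached its off stop at a last reading of about 9–10 N. The flag moved about 5.6 mm to +y and showed a tilt of about 0.32 rad, so it had re-armed.
- **On throw:** the lever went past the +0.15 block at about 2 N and met the on stop at about 8 N. After I let go, I measured it at about +0.42 rad with the depth camera. The flag was still across.
- **Neighbours:** the average tip positions of the other two levers matched the first pictures to 0.2 mm.
- **Other objects:** I compared the scene picture before and after. It differed only over a region from the power unit towards the robot's base, which I took to be the lever and the arm's moved shadow. I did not check each loose object separately.

**One miss:** my first off push slid over the top of the tripped lever after nudging it to about -0.13 rad, at forces of about 1.5 N or less. The half-open fingertips sit about 23 mm higher than the TCP. I lifted clear, lowered the gripper further and pushed again.

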